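# Move three samples on to their next bench station

## Robot

A 6-joint arm with a two-finger parallel gripper is mounted at the origin on the work surface. World frame = base frame: x ahead of the robot, y to its left, z up, the work surface at z = 0. Lengths are in m, angles in degrees, forces in N, time in s.
With the tool pointing down it reaches from about 0.4 to 0.825 m from the base axis. Payload 7 kg.
Tool frame: the origin (TCP) lies on the centre line of the jaws, within the pads' length; the fingertips stand 19 mm ahead of it and the grasp point (between the pads) is the TCP (r.tip_extent is the distance from the TCP to the fingertips, in m); z points along the fingers, y is the line along which they close (so a half turn about z gives the same grasp; the last joint's range is limited). The gripper opens to 88 mm and grips with 3 to 60 N. Pads are 19 mm wide; open, the fingers measure 130 mm over their backs; the gripper's body (78 mm by 193 mm) begins 47 mm behind the grasp point.
Start: joints at [87.439, 20.546, 0.682, 0, -70.136, -16.507], TCP at [0.221, 0.638, 0.215] pointing down, gripper open.
Joint ranges: [-176.03, 176.03], [-82.01, 121.73], [-58.28, 71.71], [-173.87, 95.51], [-174.79, -0.11], [-173.66, 173.66]. Speed limits (degrees/s): [136.94, 136.94, 172.46, 180, 180, 180].

## Interface

Orientations are given as [roll, pitch, yaw] about the fixed x, y, z axes, in that order (R = Rz(yaw) Ry(pitch) Rx(roll)).
In Python, from plant import r gives the robot as it stands. The module is installed in compiled form; this text tells all that it offers.
- The arm moves only by the tool jog_arm, never from a script. Its argument "deltas" is a list that holds one entry, the list of rows, each a list of 5 numbers: the opening, from -1 (shut) to 1 (fully open), then the shift along the world's x, y, z in cm, then the turn about the world's z in rad. In form: [[[claw, dx, dy, dz, turn], ...]]. A call has 1 to 8 rows; each row shifts and turns the commanded pose from where the row before left it; what a row does not reach is not made up. A row lasts 1/8 s, in which the tool goes at most 62.5 mm and 10.7 degrees, less where a joint would pass 70% of its speed; a pose out of reach is approached as far as the arm can. A call with a gripper value outside its range is refused whole. The fingers move at their own pace and stop on an object; "force" is the grip in N (left out, the last holds). Time passes only in rows, so rows that do not move let the fingers close. It gives the time, the measured TCP pose, the force, the opening and the grip force at its end, in the units of the state.
- r.get_state(): the state, without advancing time (a new reading comes with each control period).
- r.capture(name): name is "side" or "top"; returns the picture (480x640x3 uint8, blue, green, red); there is no depth.
- r.camera_info(name): a dict with "fx", "fy", "cx", "cy" (pixels), "view" (4x4, takes a point from world to camera coordinates). Camera axes: x right, y up, looking along -z (the intrinsics and any distortion apply to the point x, -y, -z); pixel columns grow to the right and rows downward; lengths in m; the calibration is good to about 2 mm. A picture is of the moment at which its call begins. camera_info takes no time and is no camera call.
- r.close_job(): hands the job in; it is judged then, once.
The state is a dict: "time_s": time; "joints": joint angles; "qd": joint speeds; "joint_torque": joint torques, N m; "tcp_pos": TCP position; "eef_rot": TCP orientation; "contact_force": force on the tool from outside, world axes, zero at the start; "moment": the same for the moment, N m; "gripper_width": finger opening in m; "gripper_force": force on a finger pad.
Only numpy, scipy, OpenCV 4.12 (cv2) and the standard library are available. Lean on these libraries where they do the work, as an engineer would, in place of code of your own. Each camera call takes 0.05 s, during which the arm holds its last target. There are 200 camera calls.

## Task

Move the three samples on one step: the stoppered conical flask, now weighed, goes from the balance to the magnetic stirrer; the amber bottle, now stirred, goes from the stirrer to the cork mat; the white jar, now rested, goes from the cork mat to the balance. Each plate takes only one sample, and the bare white tile is free for setting one down on the way. Stand each sample upright in the middle of its plate, set it down gently rather than dropping it, do not disturb the mortar, measuring cylinder or beaker, and let go of everything.

Things in the scene. Friction and masses are not known exactly. Their poses are not given: they have to be found in the camera images.
- flask: Sample: small clear-glass conical flask with a black rubber stopper, starts on the balance. Total height 123 mm; base 64 mm diameter, glass narrows as a cone from 10 mm up to a 23 mm wide neck at 74 mm; rim and stopper form a straight 27 mm diameter cylinder from 100 to 123 mm, the best place to grip. About 0.1 to 0.2 kg. Origin: centre of its underside, z up its axis.
- bottle: Sample: amber glass laboratory bottle with a blue screw cap and a paper band, starts on the stirrer. Total height 106 mm; body 56 mm diameter up to 64 mm, narrow below the cap; cap 53 mm diameter from 78 to 106 mm, good to grip. About 0.15 to 0.31 kg. Origin: centre of its underside, z up its axis.
- jar: Sample: squat white plastic jar with a ribbed grey screw lid and a paper band, starts on the cork mat. Total height 58 mm; body 52 mm diameter up to 40 mm, lid 55 mm diameter from 40 to 58 mm, good to grip. About 0.08 to 0.17 kg. Origin: centre of its underside, z up its axis.
- balance: Top-loading laboratory balance, fixed: white case 220 x 170 mm, with display and keys on the side towards the robot, and a round steel weighing pan 120 mm in diameter. Origin: on the bench right under the middle of the pan; the pan's top is 60 mm above it. Own -x points to the display.
- stirrer: Magnetic stirrer, fixed: white and blue case 205 x 150 mm with two black knobs on the side towards the robot, and a round aluminium top plate 120 mm in diameter. Origin: on the bench right under the middle of the plate; the plate's top is 80 mm above it. Own -x points to the knobs.
- cork_mat: Round cork mat, fixed on the bench, 120 mm in diameter. Origin: centre of its underside; its top is 12 mm above it.
- tile: Bare white ceramic tile, fixed on the bench, 120 x 120 mm: the free spot. Origin: centre of its underside; its top is 8 mm above it.
- mortar: Bystander, loose, on the bench between the stations: white porcelain mortar, 82 mm diameter, 46 mm high, its pestle leaning out to 70 mm high and up to 55 mm from the middle. Origin: centre of its underside.
- cylinder: Bystander, loose, on the bench between the stations: slim glass measuring cylinder 125 mm high, 23 mm diameter, on a blue round foot of 54 mm. Origin: centre of its underside.
- beaker: Bystander, loose, on the bench between the stations: open clear plastic beaker, 60 mm diameter, 70 mm high. Origin: centre of its underside.
There are look-alikes about, which are no part of the job. Of the things that look like the cork_mat, the larger one is meant. What is shaped like the jar but green is not meant.

How it is judged:
By the outcome, as a careful person would: the job done as asked, in the order asked, and still so for the second after the job is handed in, with the robot touching nothing.
It also fails if it takes over 115 s, if anything falls off the work surface, if the arm or the gripper's body presses on something with over 40 N, if the wrist force passes 120 N, or if a joint passes its speed limit or range.

## Working session

There is one attempt and no reset: what is moved stays moved. The work goes in short steps, Python scripts to look and compute and a tool call to move; the robot and the scene stay as the last step left them, time stands still between calls to the robot, and variables do not carry over. Pictures are saved under pics/ and viewed, at most 14 in all, crops included, and the job is handed in when it is done.

Besides the shell and the picture viewer there is one more tool, called after ">>>" by a JSON object that holds its "method" and its "body". jog_arm: Moves the arm, as the interface text tells. Its arguments: {"type":"object","properties":{"deltas":{"type":"array"},"force":{"type":"number"}},"required":["deltas"]}

```bash
mkdir -p pics
python3 - <<'E'
from plant import r
import cv2,json
for n in("top","side"):
    cv2.imwrite(f"pics/{n}0.png",r.capture(n)); i=r.camera_info(n); print(n,i)
print(r.get_state())
E
```

```text
top {'fx': 499.8113044124514, 'fy': 499.8113044124514, 'cx': 316.1024900144109, 'cy': 243.03639004963486, 'view': array([[ 0.02701975, -0.99958411, -0.01007635,  0.00554625],
       [ 0.99664879,  0.02615913,  0.07750409, -0.48920163],
       [-0.07720827, -0.01213673,  0.99694111, -1.25919875],
       [ 0.        ,  0.        ,  0.        ,  1.        ]])}
side {'fx': 460.6389838433908, 'fy': 460.6389838433908, 'cx': 319.9861308557256, 'cy': 241.10664326704608, 'view': array([[ 0.9468888 , -0.32151756, -0.00529778, -0.47160912],
       [ 0.22261879,  0.64355938,  0.73230609, -0.18187513],
       [-0.23203983, -0.69459181,  0.68095501, -0.97240784],
       [ 0.        ,  0.        ,  0.        ,  1.        ]])}
{'time_s': 0.1, 'joints': array([ 8.74406941e+01,  2.05867878e+01,  6.36157033e-01, -1.80279893e-02,
       -7.01357956e+01, -1.65056451e+01]), 'qd': array([ 0.01827092, -0.09482083,  0.06090467, -0.01119228, -0.10521469,
        0.05764056]), 'joint_torque': array([-1.60440552e-03, -5.84162557e+01,  2.93751544e+01,  7.01553673e+00,
        1.01635893e-02, -5.32959371e-05]), 'tcp_pos': array([0.22037119, 0.6375031 , 0.21399984]), 'eef_rot': array([ 1.79912320e+02, -8.30707332e-03, -1.90710832e+01]), 'contact_force': array([0.15483721, 0.43949656, 0.40798511]), 'moment': array([ 0.04221232,  0.00832629, -0.01009736]), 'gripper_force': 0.0, 'gripper_width': 0.0879435387993408}
```

View pics/top0.png

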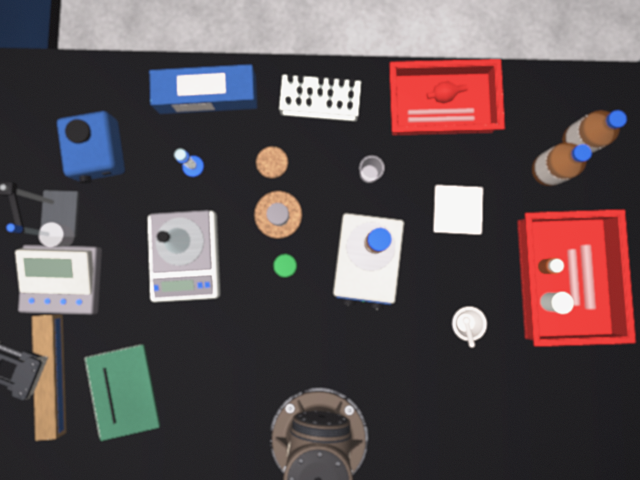

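View pics/side0.png

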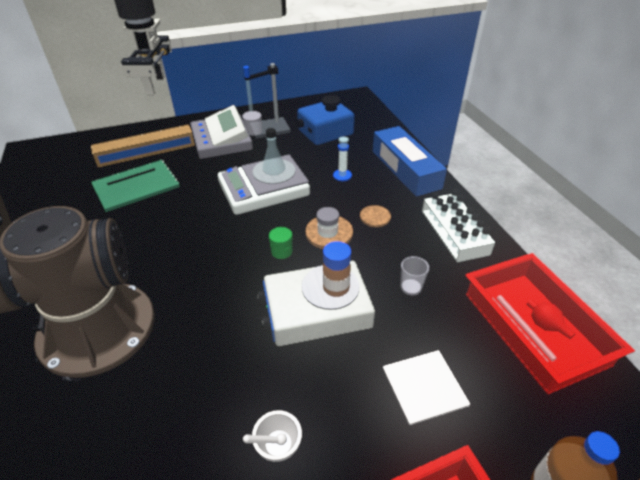

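The top view shows these candidates:
- Jar: grey-lid jar at (277,213), or the green one at (285,265). I choose the grey.
- Mat: large at (278,214), or small at (272,161). I choose the large.
- Flask: stopper at (164,237). Its only rival is the cylinder at (190,162).
- Bottle: blue cap at (379,239). The two big bottles at right, (600,130) and (560,160), are not meant.
- Balance: the round-pan one at (183,240). The look-alike scale is at (58,280).

I'll check these in enlarged crops.

```bash
cat > h.py <<'E'
import numpy as np
from plant import r
def ray(n,u,v):
    i=r.camera_info(n);V=i["view"];R=V[:3,:3]
    d=R.T@np.array([(u-i["cx"])/i["fx"],-(v-i["cy"])/i["fy"],-1.]);return -R.T@V[:3,3],d
def at(n,u,v,z):
    c,d=ray(n,u,v);return (c+d*(z-c[2])/d[2]).round(4)
def pix(n,p):
    i=r.camera_info(n);q=i["view"]@np.r_[p,1];return np.array([i["cx"]-i["fx"]*q[0]/q[2],i["cy"]+i["fy"]*q[1]/q[2]]).round(1)
E
python3 - <<'E'
import cv2
t=cv2.imread("pics/top0.png");s=cv2.imread("pics/side0.png")
cv2.imwrite("pics/t1.png",cv2.resize(t[140:315,140:320],None,fx=3.4,fy=3.4,interpolation=2))
cv2.imwrite("pics/t2.png",cv2.resize(t[140:350,320:500],None,fx=2.8,fy=2.8,interpolation=2))
cv2.imwrite("pics/s1.png",cv2.resize(s[120:350,210:440],None,fx=2.6,fy=2.6,interpolation=2))
E
```

```text
(no output)
```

View pics/t1.png

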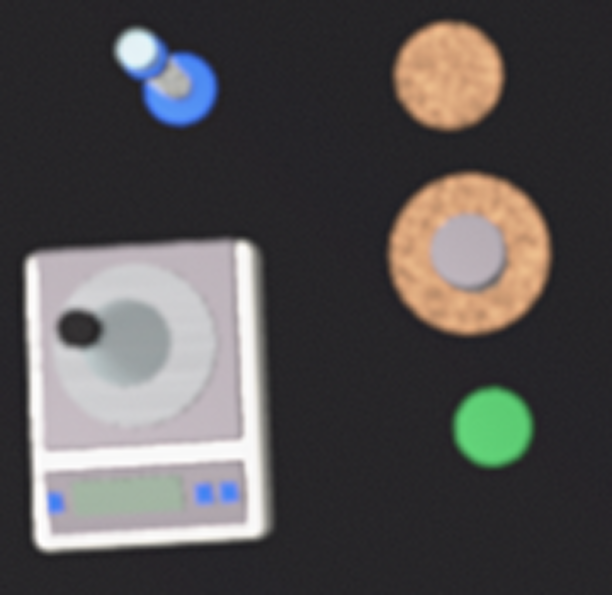

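View pics/t2.png

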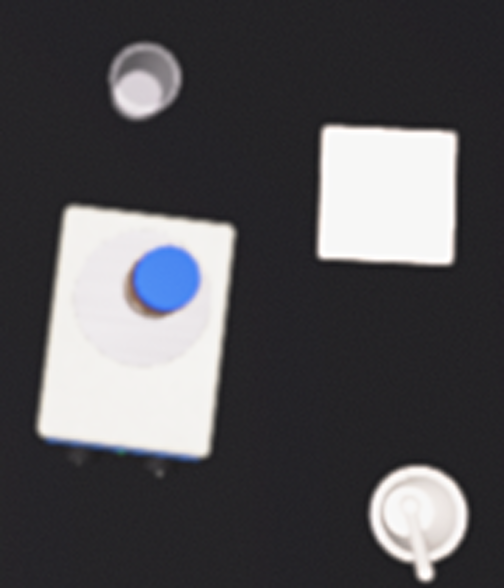

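View pics/s1.png

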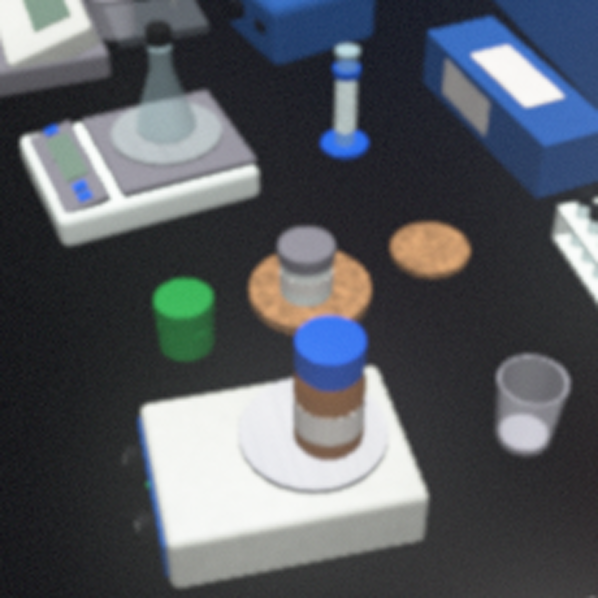

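The crops confirm the choices: black stopper at t1(80,329), pan (134,346), mat (470,254) with the grey lid at (467,249), blue cap at t2(166,279), stirrer plate (142,298) and tile (387,195). Next I turn these into positions.

Run:
```python
from h import *
T1=lambda x,y:(140+(x+.5)/3.4-.5,140+(y+.5)/3.4-.5)
T2=lambda x,y:(320+(x+.5)/2.8-.5,140+(y+.5)/2.8-.5)
S1=lambda x,y:(210+(x+.5)/2.6-.5,120+(y+.5)/2.6-.5)
P={}
for n,c,f,z in [("stopper",(80,329),T1,.183),("pan",(134,346),T1,.06),("mat",(470,254),T1,.012),("lid",(467,249),T1,.07),("green",(493,427),T1,.058),("cylfoot",(180,89),T1,.01),("cyltop",(137,49),T1,.125),("cap",(166,279),T2,.186),("plate",(142,298),T2,.08),("tile",(387,195),T2,.008),("beaker",(145,78),T2,.07),("mortar",(419,513),T2,.046)]:
    p=at("top",*f(*c),z);P[n]=p;print(n,p,"range",np.hypot(*p[:2]).round(3),"side crop pix",((pix("side",p)-[210,120])*2.6).round(0))
for n,c,z in [("stopper",(159,31),.183),("lid",(306,243),.07),("cap",(330,340),.186),("mat",(310,288),.012),("pan",(166,134),.06),("plate",(314,432),.08)]:
    p=at("side",*S1(*c),z);print("side",n,p)
for a,b,f,z in [((53,346),(216,346),T1,.06),((389,254),(551,254),T1,.012),((72,298),(212,298),T2,.08),((131,279),(201,279),T2,.186)]:
    print("diam",np.linalg.norm(at("top",*f(*a),z)-at("top",*f(*b),z)).round(4))
```

```text
stopper [0.4821 0.3591 0.183 ] range 0.601 side crop pix [156.  27.]
pan [0.4808 0.3583 0.06  ] range 0.6 side crop pix [164. 130.]
mat [0.5612 0.1194 0.012 ] range 0.574 side crop pix [308. 286.]
lid [0.557  0.1165 0.07  ] range 0.569 side crop pix [305. 243.]
green [0.4288 0.0944 0.058 ] range 0.439 side crop pix [181. 297.]
cylfoot [0.6834 0.3468 0.01  ] range 0.766 side crop pix [342. 139.]
cyltop [0.6849 0.3476 0.125 ] range 0.768 side crop pix [346.  49.]
cap [ 0.4879 -0.1228  0.186 ] range 0.503 side crop pix [326. 337.]
plate [ 0.4801 -0.1143  0.08  ] range 0.494 side crop pix [310. 428.]
tile [ 0.5868 -0.3454  0.008 ] range 0.681 side crop pix [557. 686.]
beaker [ 0.6764 -0.1143  0.07  ] range 0.686 side crop pix [531. 379.]
mortar [ 0.2993 -0.3647  0.046 ] range 0.472 side crop pix [173. 815.]
side stopper [0.483  0.3522 0.183 ]
side lid [0.5575 0.1172 0.07  ]
side cap [ 0.4896 -0.1259  0.186 ]
side mat [0.5619 0.1168 0.012 ]
side pan [0.4807 0.3515 0.06  ]
side plate [ 0.4812 -0.1179  0.08  ]
diam 0.1193
diam 0.1232
diam 0.1214
diam 0.0554
```

>>> {"method": "jog_arm", "body": {"deltas": [[[1, 2.7, -4.5, 0.7, 0], [1, 2.7, -4.5, 0.7, 0], [1, 2.7, -4.5, 0.7, 0], [1, 2.7, -4.5, 0.7, 0], [1, 2.7, -4.5, 0.7, 0], [1, 2.7, -4.5, 0.7, 0], [1, 2.7, -4.5, 0.7, 0], [1, 2.7, -4.5, 0.7, 0]]], "force": 15}}

```text
time_s: 1.1
tcp_pos: [0.437, 0.2763, 0.271]
eef_rot: [180.0, 0.0, -19.1]
contact_force: [1.0, 0.8, -1.0]
gripper_width: 0.0877
gripper_force: 0.0
```

>>> {"method": "jog_arm", "body": {"deltas": [[[1, 0.65, -5, 0, 0], [1, 0.65, -5, 0, 0], [1, 0.65, -5, 0, 0], [1, 0.65, -5, 0, 0], [1, 0.65, -5, 0, 0], [1, 0.65, -5, 0, 0], [1, 0.65, -5, 0, 0], [1, 0.65, -5, 0, 0]]]}}

```text
time_s: 2.1
tcp_pos: [0.4883, -0.1237, 0.2707]
eef_rot: [-180.0, 0.0, -19.1]
contact_force: [1.8, 0.4, -0.9]
gripper_width: 0.0875
gripper_force: 0.0
```

>>> {"method": "jog_arm", "body": {"deltas": [[[1, 0, 0, -2, 0], [1, 0, 0, -2, 0], [1, 0, 0, -2, 0], [1, 0, 0, -1.5, 0], [1, 0, 0, -1.2, 0], [1, 0, 0, -0.8, 0], [1, 0, 0, -0.3, 0], [1, 0, 0, 0, 0]]]}}

```text
time_s: 3.1
tcp_pos: [0.4887, -0.122, 0.1731]
eef_rot: [-180.0, -0.0, -19.1]
contact_force: [-0.2, -0.6, -0.2]
gripper_width: 0.0875
gripper_force: 0.0
```

Run:
```python
from h import *
import cv2
s=r.capture("side");cv2.imwrite("pics/a1.png",cv2.resize(s[180:350,240:440],None,fx=3,fy=3,interpolation=2))
print(r.get_state()["tcp_pos"])
```

```text
[ 0.48880542 -0.12206104  0.17322568]
```

View pics/a1.png

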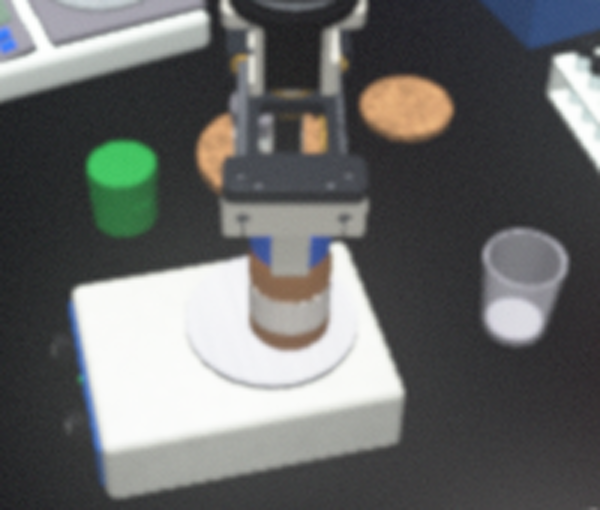

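The gripper straddles the bottle (finger at column 292, bottle at 289). Closing.

>>> {"method": "jog_arm", "body": {"deltas": [[[-1, 0, 0, 0, 0], [-1, 0, 0, 0, 0], [-1, 0, 0, 0, 0], [-1, 0, 0, 0, 0], [-1, 0, 0, 0, 0], [-1, 0, 0, 0, 0], [-1, 0, 0, 0, 0], [-1, 0, 0, 0, 0]]], "force": 20}}

```text
time_s: 4.15
tcp_pos: [0.4885, -0.1222, 0.1729]
eef_rot: [180.0, -0.0, -19.1]
contact_force: [-1.0, -1.3, 1.1]
gripper_width: 0.0507
gripper_force: 20.0
```

>>> {"method": "jog_arm", "body": {"deltas": [[[-1, 0, 0, 0.5, 0], [-1, 0, 0, 1.5, 0], [-1, 0, 0, 2, 0], [-1, 0, 0, 2, 0], [-1, 0, 0, 1, 0], [-1, 0.6, -1.5, 0, 0], [-1, 1.2, -2.7, 0, 0], [-1, 1.4, -3, 0, 0]]]}}

```text
time_s: 5.15
tcp_pos: [0.5207, -0.1952, 0.2422]
eef_rot: [180.0, 0.0, -19.0]
contact_force: [0.2, 0.4, -1.8]
gripper_width: 0.051
gripper_force: 20.0
```

>>> {"method": "jog_arm", "body": {"deltas": [[[-1, 1.4, -3, 0, 0], [-1, 1.4, -3, 0, 0], [-1, 1.4, -3, 0, 0], [-1, 1.2, -3, -1, 0], [-1, 0.8, -2, -2, 0], [-1, 0.4, -1.1, -3, 0], [-1, 0, 0, -3, 0], [-1, 0, 0, -2, 0]]]}}

```text
time_s: 6.15
tcp_pos: [0.5851, -0.3458, 0.1295]
eef_rot: [-180.0, 0.2, -19.1]
contact_force: [0.2, 1.2, -2.3]
gripper_width: 0.0511
gripper_force: 20.0
```

>>> {"method": "jog_arm", "body": {"deltas": [[[-1, 0.1, 0, -1, 0], [-1, 0, 0, -0.8, 0], [-1, 0, 0, -0.4, 0], [-1, 0, 0, -0.2, 0], [-1, 0, 0, -0.1, 0], [-1, 0, 0, -0.1, 0], [-1, 0, 0, 0, 0]]]}}

```text
time_s: 7.02
tcp_pos: [0.5876, -0.345, 0.107]
eef_rot: [-180.0, -0.0, -19.1]
contact_force: [-0.4, -0.7, -2.2]
gripper_width: 0.0508
gripper_force: 20.0
```

>>> {"method": "jog_arm", "body": {"deltas": [[[-1, 0, 0, -0.2, 0], [-1, 0, 0, -0.1, 0], [-1, 0, 0, -0.1, 0], [-1, 0, 0, -0.1, 0], [-1, 0, 0, 0, 0]]]}}

```text
time_s: 7.65
tcp_pos: [0.5875, -0.345, 0.1017]
eef_rot: [-180.0, 0.0, -19.1]
contact_force: [-0.4, -0.1, -1.8]
gripper_width: 0.0506
gripper_force: 20.0
```

>>> {"method": "jog_arm", "body": {"deltas": [[[-1, 0, 0, -0.05, 0], [-1, 0, 0, -0.05, 0], [-1, 0, 0, 0, 0]]]}}

```text
time_s: 8.02
tcp_pos: [0.5876, -0.3452, 0.101]
eef_rot: [180.0, -0.0, -19.1]
contact_force: [0.1, -0.2, -1.6]
gripper_width: 0.0509
gripper_force: 20.0
```

>>> {"method": "jog_arm", "body": {"deltas": [[[-1, 0, 0, -0.1, 0], [-1, 0, 0, 0, 0]]]}}

```text
time_s: 8.28
tcp_pos: [0.5881, -0.3455, 0.1009]
eef_rot: [180.0, -0.1, -19.0]
contact_force: [-0.9, 0.1, 4.5]
gripper_width: 0.0513
gripper_force: 20.0
```

>>> {"method": "jog_arm", "body": {"deltas": [[[1, 0, 0, 0, 0], [1, 0, 0, 0, 0], [1, 0, 0, 0, 0], [1, 0, 0, 1, 0], [1, 0, 0, 3, 0], [1, 0, 0, 4, 0], [1, 0, 0, 4, 0], [1, 0, 0, 4, 0]]]}}

```text
time_s: 9.28
tcp_pos: [0.5874, -0.3451, 0.2621]
eef_rot: [180.0, -0.0, -19.1]
contact_force: [0.7, -0.5, -0.7]
gripper_width: 0.0875
gripper_force: 0.0
```

>>> {"method": "jog_arm", "body": {"deltas": [[[1, -0.7, 4.5, 0.5, 0], [1, -0.7, 4.5, 0.5, 0], [1, -0.7, 4.5, 0, 0], [1, -0.7, 4.5, 0, 0], [1, -0.7, 4.5, 0, 0], [1, -0.7, 4.5, 0, 0], [1, -0.7, 4.5, 0, 0], [1, -0.7, 4.5, 0, 0]]]}}

```text
time_s: 10.28
tcp_pos: [0.5312, 0.0163, 0.2708]
eef_rot: [-180.0, -0.1, -19.1]
contact_force: [-0.8, 0.6, 0.5]
gripper_width: 0.0877
gripper_force: 0.0
```

Run:
```python
from h import *
import cv2
s=r.capture("side");t=r.capture("top")
cv2.imwrite("pics/b1.png",np.hstack([cv2.resize(t[140:350,320:500],(500,583)),cv2.resize(s[310:450,360:500],(300,300))[:0].reshape(0,300,3) if 0 else np.zeros((583,10,3),np.uint8)]))
print(r.get_state()["tcp_pos"],r.get_state()["gripper_width"])
```

```text
[0.53113463 0.01813959 0.27088751] 0.08786580529842482
```

View pics/b1.png

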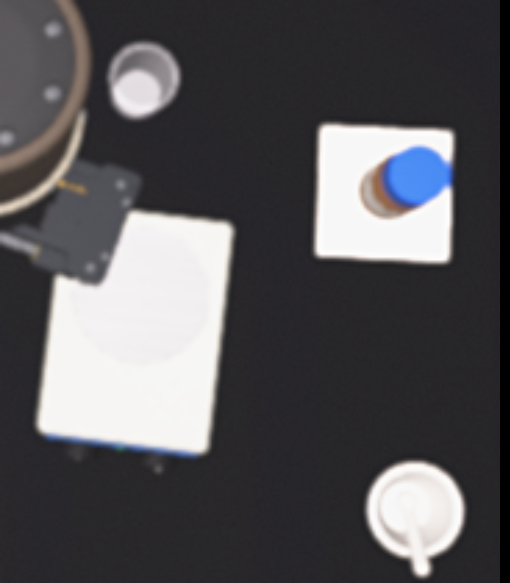

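Bottle stands upright in the middle of the tile; cap at crop (415,178). On to the flask.

>>> {"method": "jog_arm", "body": {"deltas": [[[1, -0.7, 4.5, 0, 0], [1, -0.7, 4.5, 0, 0], [1, -0.7, 4.5, 0, 0], [1, -0.7, 4.5, 0, 0], [1, -0.7, 4.5, 0, 0], [1, -0.7, 4.5, 0, 0], [1, -0.7, 4.5, -0.5, 0], [1, 0, 2.3, -0.5, 0]]]}}

```text
time_s: 11.38
tcp_pos: [0.4823, 0.3547, 0.2601]
eef_rot: [-180.0, -0.0, -19.0]
contact_force: [0.1, -0.3, 0.3]
gripper_width: 0.0877
gripper_force: 0.0
```

>>> {"method": "jog_arm", "body": {"deltas": [[[1, 0, 0, -1.5, 0], [1, 0, 0, -2, 0], [1, 0, 0, -2, 0], [1, 0, 0, -1.5, 0], [1, 0, 0, -1, 0], [1, 0, 0, -0.5, 0], [1, 0, 0, -0.3, 0], [1, 0, 0, 0, 0]]]}}

```text
time_s: 12.38
tcp_pos: [0.4826, 0.3531, 0.1721]
eef_rot: [-180.0, -0.0, -19.1]
contact_force: [-0.4, -0.4, 0.5]
gripper_width: 0.088
gripper_force: 0.0
```

Run:
```python
from h import *
import cv2
s=r.capture("side");cv2.imwrite("pics/c1.png",cv2.resize(s[80:230,190:340],None,fx=4,fy=4,interpolation=2))
print(r.get_state()["tcp_pos"], (pix("side",r.get_state()["tcp_pos"])-[190,80])*4)
```

```text
[0.48268084 0.35313632 0.17224344] [324.  220.4]
```

View pics/c1.png

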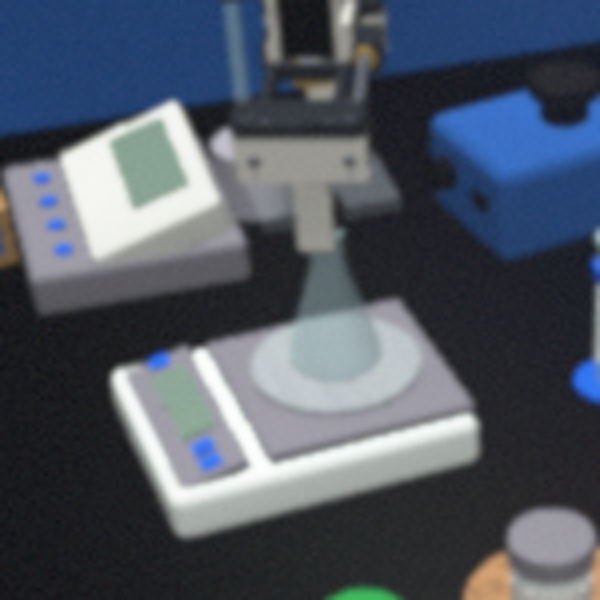

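Run:
```python
from h import *
import cv2
st=r.get_state()
def cen(img,x0,x1,y0,y1):
    c=img[y0:y1,x0:x1].astype(int);m=(c[...,0]>150)&(c[...,0]-c[...,2]>90);ys,xs=np.nonzero(m);print(len(xs),xs.min()+x0,xs.max()+x0,ys.min()+y0,ys.max()+y0);return xs.mean()+x0,ys.mean()+y0
t=r.capture("top");print("top cap",at("top",*cen(t,430,500,180,230),.114),"true .588 -.3455 (.114 top)")
s=r.capture("side");cv2.imwrite("pics/side_c.png",s)
p=st["tcp_pos"];d=np.array([-.3265,-.945,0])
print("expect pad tip inner/outer in c1",[((pix("side",p+d*k+[0,0,-.019])-[190,80])*4) for k in (.044,.065)])
```

```text
377 459 482 193 213
top cap [ 0.5865 -0.3447  0.114 ] true .588 -.3455 (.114 top)
expect pad tip inner/outer in c1 [array([320.4, 281.2]), array([317.6, 298.8])]
```

Run:
```python
from h import *
import cv2
print(r.tip_extent, r.get_state()["joints"])
p=np.array([.4887,-.122,.173]);d=np.array([-.3265,-.945,0])
f=lambda q:((pix("side",q)-[240,180])*3)
print("a1 tip k=.044,.065,.0",[f(p+d*k+[0,0,-.019]) for k in (.044,.065,0)],"cap bottom front",f(np.array([.482,-.150,.158])),"cap centre top",f(np.array([.489,-.124,.186])),"base front",f(np.array([.483,-.151,.08])))
s=cv2.imread("pics/side_c.png");cv2.imwrite("pics/c2.png",cv2.resize(s[100:180,230:320],None,fx=6.5,fy=6.5,interpolation=2))
```

```text
0.019 [ 5.49023104e+01  1.51106396e+01 -1.28811633e+01  4.82357513e-03
 -6.19695338e+01  1.60367371e+01]
a1 tip k=.044,.065,.0 [array([286.8, 293.4]), array([287.4, 318.6]), array([285.6, 243.3])] cap bottom front [291.  271.2] cap centre top [288.  209.7] base front [290.4 351.9]
```

View pics/c2.png

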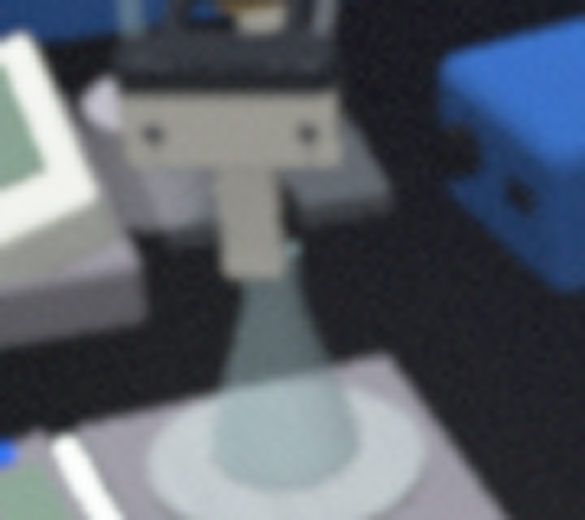

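The visible finger tip, at c2 (252,277), sits higher than predicted. Going 8 mm lower is safe either way: the gripper body stays well above the stopper. I'll also shift 4 mm in +y towards the top-camera reading, then close.

>>> {"method": "jog_arm", "body": {"deltas": [[[1, 0, 0.4, -0.4, 0], [1, 0, 0, -0.4, 0], [-1, 0, 0, 0, 0], [-1, 0, 0, 0, 0], [-1, 0, 0, 0, 0], [-1, 0, 0, 0, 0], [-1, 0, 0, 0, 0], [-1, 0, 0, 0, 0]]], "force": 15}}

```text
time_s: 13.52
tcp_pos: [0.4826, 0.3571, 0.164]
eef_rot: [-180.0, -0.0, -19.1]
contact_force: [0.4, 0.5, 0.6]
gripper_width: 0.0329
gripper_force: 0.2
```

>>> {"method": "jog_arm", "body": {"deltas": [[[-1, 0, 0, 0, 0], [-1, 0, 0, 0, 0], [-1, 0, 0, 0, 0], [-1, 0, 0, 0, 0]]]}}

```text
time_s: 14.02
tcp_pos: [0.4827, 0.3571, 0.164]
eef_rot: [-180.0, -0.0, -19.1]
contact_force: [0.2, 1.2, 1.3]
gripper_width: 0.0264
gripper_force: 15.0
```

Run:
```python
from h import *
import cv2
s=r.capture("side");print(r.get_state()["gripper_width"],r.get_state()["gripper_force"]);cv2.imwrite("pics/c3.png",cv2.resize(s[80:200,210:330],None,fx=5,fy=5,interpolation=2))
```

```text
0.025992600663666907 15.025520324707031
```

View pics/c3.png

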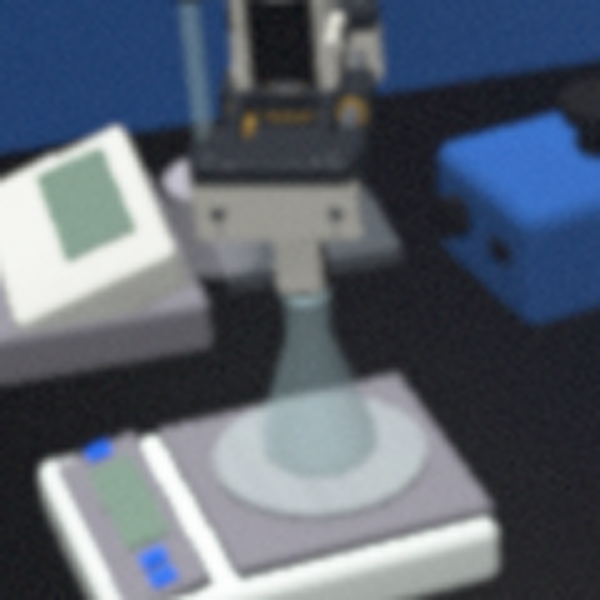

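>>> {"method": "jog_arm", "body": {"deltas": [[[-1, 0, 0, 0.5, 0], [-1, 0, 0, 1, 0], [-1, 0, 0, 2, 0], [-1, 0, 0, 2.5, 0], [-1, 0, 0, 2, 0], [-1, 0, -1, 1, 0], [-1, 0, -2, 1, 0], [-1, 0, -3, 0, 0]]]}}

```text
time_s: 15.08
tcp_pos: [0.4825, 0.2953, 0.2641]
eef_rot: [-180.0, -0.0, -19.0]
contact_force: [0.2, -0.6, -0.7]
gripper_width: 0.0261
gripper_force: 15.0
```

>>> {"method": "jog_arm", "body": {"deltas": [[[-1, 0, -3.5, 0, 0], [-1, 0, -3.5, 0, 0], [-1, 0, -3.5, 0, 0], [-1, 0, -3.5, 0, 0], [-1, 0, -3.5, 0, 0], [-1, 0, -3.5, 0, 0], [-1, 0, -3.5, 0, 0], [-1, 0, -3.5, 0, 0]]]}}

```text
time_s: 16.08
tcp_pos: [0.4809, 0.0141, 0.2633]
eef_rot: [180.0, 0.0, -19.1]
contact_force: [0.4, -0.1, -1.5]
gripper_width: 0.0262
gripper_force: 15.0
```

>>> {"method": "jog_arm", "body": {"deltas": [[[-1, 0, -3.5, 0, 0], [-1, 0, -3.2, 0, 0], [-1, 0, -2.5, 0, 0], [-1, 0, -2, 0, 0], [-1, 0, -1.2, -1, 0], [-1, 0, -0.8, -2, 0], [-1, 0, 0, -2, 0], [-1, 0, 0, -1, 0]]]}}

```text
time_s: 17.08
tcp_pos: [0.4809, -0.1156, 0.202]
eef_rot: [180.0, 0.1, -19.1]
contact_force: [0.2, -0.3, -1.2]
gripper_width: 0.0264
gripper_force: 14.9
```

>>> {"method": "jog_arm", "body": {"deltas": [[[-1, 0, 0, -0.7, 0], [-1, 0, 0, -0.4, 0], [-1, 0, 0, -0.2, 0], [-1, 0, 0, -0.2, 0], [-1, 0, 0, -0.1, 0], [-1, 0, 0, 0, 0]]]}}

```text
time_s: 17.82
tcp_pos: [0.4826, -0.1151, 0.1879]
eef_rot: [-180.0, -0.0, -19.1]
contact_force: [-0.3, -0.2, -0.8]
gripper_width: 0.0258
gripper_force: 14.9
```

>>> {"method": "jog_arm", "body": {"deltas": [[[-1, 0, 0, -0.1, 0], [-1, 0, 0, -0.05, 0], [-1, 0, 0, 0, 0]]]}}

```text
time_s: 18.2
tcp_pos: [0.4825, -0.1151, 0.1864]
eef_rot: [-180.0, 0.0, -19.1]
contact_force: [0.8, 0.1, -1.4]
gripper_width: 0.026
gripper_force: 14.9
```

>>> {"method": "jog_arm", "body": {"deltas": [[[-1, -0.1, 0, -0.1, 0], [-1, 0, 0, -0.05, 0], [-1, 0, 0, -0.05, 0], [-1, 0, 0, 0, 0]]]}}

```text
time_s: 18.7
tcp_pos: [0.4815, -0.1151, 0.1843]
eef_rot: [180.0, 0.0, -19.1]
contact_force: [-0.1, -0.1, -1.0]
gripper_width: 0.0261
gripper_force: 14.9
```

>>> {"method": "jog_arm", "body": {"deltas": [[[-1, 0, 0, -0.05, 0], [-1, 0, 0, 0, 0]]]}}

```text
time_s: 18.95
tcp_pos: [0.4816, -0.1151, 0.184]
eef_rot: [-180.0, -0.0, -19.1]
contact_force: [0.3, 0.0, -1.0]
gripper_width: 0.0264
gripper_force: 15.0
```

>>> {"method": "jog_arm", "body": {"deltas": [[[-1, 0, 0, -0.05, 0], [-1, 0, 0, 0, 0]]]}}

```text
time_s: 19.2
tcp_pos: [0.482, -0.1151, 0.1838]
eef_rot: [-180.0, -0.1, -19.1]
contact_force: [-0.0, -0.2, 2.2]
gripper_width: 0.0264
gripper_force: 15.0
```

>>> {"method": "jog_arm", "body": {"deltas": [[[-1, 0, 0, -0.05, 0], [-1, 0, 0, 0, 0]]]}}

```text
time_s: 19.45
tcp_pos: [0.4824, -0.1151, 0.1837]
eef_rot: [-180.0, -0.1, -19.0]
contact_force: [-1.0, 1.6, 6.4]
gripper_width: 0.0261
gripper_force: 15.0
```

>>> {"method": "jog_arm", "body": {"deltas": [[[-1, 0, 0, 0.05, 0], [1, 0, 0, 0, 0], [1, 0, 0, 0, 0], [1, 0, 0, 0, 0], [1, 0, 0, 0, 0], [1, 0, 0, 1, 0], [1, 0, 0, 3, 0], [1, 0, 0, 4, 0]]]}}

```text
time_s: 20.45
tcp_pos: [0.481, -0.1152, 0.2643]
eef_rot: [180.0, 0.1, -19.1]
contact_force: [0.9, -0.1, 0.2]
gripper_width: 0.0864
gripper_force: 0.0
```

>>> {"method": "jog_arm", "body": {"deltas": [[[1, 0.5, 2, 1, 0], [1, 1.1, 3.5, 0, 0], [1, 1.3, 4, 0, 0], [1, 1.3, 4, 0, 0], [1, 1.3, 4, 0, 0], [1, 1.3, 3.5, 0, 0], [1, 0.8, 2, 0, 0], [1, 0, 0.2, 0, 0]]]}}

```text
time_s: 21.45
tcp_pos: [0.5578, 0.1178, 0.2733]
eef_rot: [180.0, 0.0, -19.0]
contact_force: [0.2, -0.2, -0.2]
gripper_width: 0.0875
gripper_force: 0.0
```

Run:
```python
from h import *
import cv2
t=r.capture("top");s=r.capture("side");print(r.get_state()["tcp_pos"])
cv2.imwrite("pics/d1.png",np.hstack([cv2.resize(t[200:310,325:425],(380,418),interpolation=2),cv2.resize(s[200:360,250:400],(390,416),interpolation=2).repeat(1,0) if 0 else cv2.resize(s[200:360,250:400],(392,418),interpolation=2)]))
```

```text
[0.5573227  0.11664499 0.27347097]
```

View pics/d1.png

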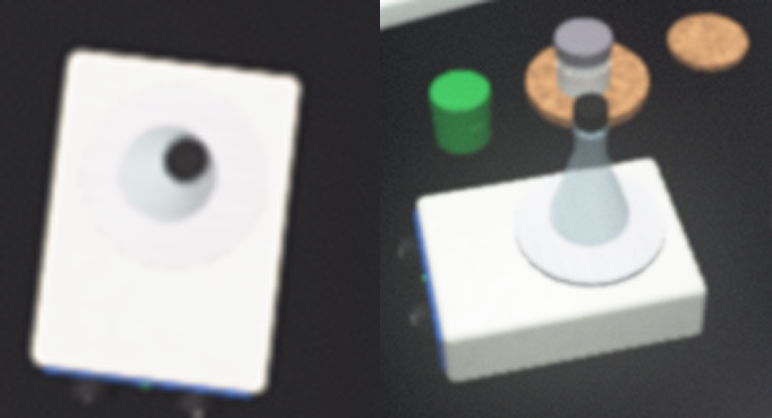

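Flask stands upright on the stirrer: base centre (168,173) against plate centre (173,176), about 3 mm off. Now the jar.

>>> {"method": "jog_arm", "body": {"deltas": [[[1, 0, 0, -3, 0], [1, 0, 0, -4, 0], [1, 0, 0, -4, 0], [1, 0, 0, -4, 0], [1, 0, 0, -3, 0], [1, 0, 0, -2, 0], [1, 0, 0, -1, 0], [1, 0, 0, 0, 0]]]}}

```text
time_s: 22.55
tcp_pos: [0.5574, 0.1162, 0.0634]
eef_rot: [180.0, 0.0, -19.1]
contact_force: [0.5, -0.1, 0.4]
gripper_width: 0.0876
gripper_force: 0.0
```

>>> {"method": "jog_arm", "body": {"deltas": [[[1, 0, 0, -0.6, 0], [1, 0, 0, -0.4, 0], [1, 0, 0, -0.3, 0], [1, 0, 0, 0, 0]]]}}

```text
time_s: 23.05
tcp_pos: [0.5574, 0.117, 0.0502]
eef_rot: [180.0, 0.0, -19.1]
contact_force: [-1.8, -0.6, -0.9]
gripper_width: 0.0876
gripper_force: 0.0
```

>>> {"method": "jog_arm", "body": {"deltas": [[[-1, 0, 0, 0, 0], [-1, 0, 0, 0, 0], [-1, 0, 0, 0, 0], [-1, 0, 0, 0, 0], [-1, 0, 0, 0, 0], [-1, 0, 0, 0, 0], [-1, 0, 0, 0, 0], [-1, 0, 0, 0, 0]]]}}

```text
time_s: 24.05
tcp_pos: [0.5575, 0.1169, 0.0504]
eef_rot: [180.0, -0.0, -19.1]
contact_force: [-0.3, 0.0, 1.7]
gripper_width: 0.0545
gripper_force: 15.0
```

>>> {"method": "jog_arm", "body": {"deltas": [[[-1, 0, 0, 0.5, 0], [-1, 0, 0, 1.5, 0], [-1, 0, 0, 3, 0], [-1, 0, 0, 3, 0], [-1, -0.4, 1, 2.5, 0], [-1, -0.8, 2.5, 1.5, 0], [-1, -1, 3, 0, 0], [-1, -1, 3.2, 0, 0]]]}}

```text
time_s: 25.05
tcp_pos: [0.5253, 0.2148, 0.1719]
eef_rot: [-179.9, -0.0, -19.1]
contact_force: [-0.4, -0.2, -1.9]
gripper_width: 0.0542
gripper_force: 15.0
```

>>> {"method": "jog_arm", "body": {"deltas": [[[-1, -1.1, 3.5, 0, 0], [-1, -1.1, 3.5, 0, 0], [-1, -1, 3.1, 0, 0], [-1, -0.8, 2.4, 0, 0], [-1, -0.4, 1.2, -1, 0], [-1, 0, 0.6, -2, 0], [-1, 0, 0, -2, 0], [-1, 0, 0, -1, 0]]]}}

```text
time_s: 26.05
tcp_pos: [0.4811, 0.356, 0.1091]
eef_rot: [179.9, 0.0, -19.1]
contact_force: [-0.4, -0.1, -1.5]
gripper_width: 0.0545
gripper_force: 15.0
```

>>> {"method": "jog_arm", "body": {"deltas": [[[-1, 0, 0.1, -0.4, 0], [-1, 0, 0, -0.3, 0], [-1, 0, 0, -0.2, 0], [-1, 0, 0, -0.1, 0], [-1, 0, 0, 0, 0]]]}}

```text
time_s: 26.68
tcp_pos: [0.4816, 0.358, 0.1006]
eef_rot: [-180.0, -0.0, -19.1]
contact_force: [-0.8, 0.0, -1.0]
gripper_width: 0.0544
gripper_force: 15.0
```

>>> {"method": "jog_arm", "body": {"deltas": [[[-1, 0, 0, -0.05, 0], [-1, 0, 0, 0, 0]]]}}

```text
time_s: 26.92
tcp_pos: [0.4816, 0.358, 0.0999]
eef_rot: [-180.0, -0.0, -19.1]
contact_force: [-0.3, -0.3, -0.6]
gripper_width: 0.0541
gripper_force: 15.0
```

>>> {"method": "jog_arm", "body": {"deltas": [[[-1, 0, 0, -0.1, 0], [-1, 0, 0, -0.05, 0], [-1, 0, 0, 0, 0]]]}}

```text
time_s: 27.3
tcp_pos: [0.4815, 0.3579, 0.0985]
eef_rot: [180.0, -0.0, -19.1]
contact_force: [0.3, -0.3, 0.3]
gripper_width: 0.0542
gripper_force: 15.0
```

>>> {"method": "jog_arm", "body": {"deltas": [[[-1, 0, 0, -0.05, 0], [-1, 0, 0, 0, 0]]]}}

```text
time_s: 27.55
tcp_pos: [0.4816, 0.3579, 0.0984]
eef_rot: [-180.0, -0.0, -19.1]
contact_force: [-2.2, -0.5, 4.5]
gripper_width: 0.0543
gripper_force: 15.0
```

>>> {"method": "jog_arm", "body": {"deltas": [[[1, 0, 0, 0, 0], [1, 0, 0, 0, 0], [1, 0, 0, 0, 0], [1, 0, 0, 1, 0], [1, 0, 0, 4, 0], [1, 0, 0, 4.5, 0], [1, 0, 0, 4.5, 0], [1, 0, 0, 3.2, 0]]]}}

```text
time_s: 28.55
tcp_pos: [0.4819, 0.3582, 0.2732]
eef_rot: [-179.8, -0.1, -19.1]
contact_force: [0.5, 0.8, 0.2]
gripper_width: 0.0879
gripper_force: 0.0
```

>>> {"method": "jog_arm", "body": {"deltas": [[[1, 0.5, -3, 0, 0], [1, 0.7, -5, 0, 0], [1, 0.7, -5, 0, 0], [1, 0.7, -5, 0, 0], [1, 0.7, -5, 0, 0], [1, 0.8, -5, 0, 0], [1, 0.8, -5, 0, 0], [1, 0.8, -5, 0, 0]]]}}

```text
time_s: 29.55
tcp_pos: [0.5386, -0.0237, 0.2709]
eef_rot: [-180.0, -0.1, -19.1]
contact_force: [1.1, 0.0, 0.5]
gripper_width: 0.0877
gripper_force: 0.0
```

>>> {"method": "jog_arm", "body": {"deltas": [[[1, 0.8, -5, 0, 0], [1, 0.8, -5, 0, 0], [1, 0.8, -5, 0, 0], [1, 0.8, -5, 0, 0], [1, 0.8, -5, 0, 0], [1, 0.5, -4, 0, 0], [1, 0.4, -3, 0, 0], [1, 0, 0, 0, 0]]]}}

```text
time_s: 30.55
tcp_pos: [0.5872, -0.3441, 0.2696]
eef_rot: [180.0, 0.0, -19.2]
contact_force: [0.3, -0.4, -0.0]
gripper_width: 0.0875
gripper_force: 0.0
```

>>> {"method": "jog_arm", "body": {"deltas": [[[1, 0.1, -0.1, -3, 0], [1, 0, 0, -4, 0], [1, 0, 0, -4, 0], [1, 0, 0, -3, 0], [1, 0, 0, -2, 0], [1, 0, 0, -0.8, 0], [1, 0, 0, -0.3, 0], [1, 0, 0, 0, 0]]]}}

```text
time_s: 31.55
tcp_pos: [0.589, -0.3431, 0.0998]
eef_rot: [180.0, -0.1, -19.1]
contact_force: [0.3, -1.1, 0.4]
gripper_width: 0.0879
gripper_force: 0.0
```

>>> {"method": "jog_arm", "body": {"deltas": [[[-1, 0, 0, 0, 0], [-1, 0, 0, 0, 0], [-1, 0, 0, 0, 0], [-1, 0, 0, 0, 0], [-1, 0, 0, 0, 0], [-1, 0, 0, 0, 0], [-1, 0, 0, 0, 0], [-1, 0, 0, 0, 0]]], "force": 20}}

```text
time_s: 32.55
tcp_pos: [0.5886, -0.3432, 0.099]
eef_rot: [180.0, -0.0, -19.1]
contact_force: [-1.2, -2.5, 1.2]
gripper_width: 0.0516
gripper_force: 20.0
```

>>> {"method": "jog_arm", "body": {"deltas": [[[-1, 0, 0, 0.5, 0], [-1, 0, 0, 1.5, 0], [-1, 0, 0, 3, 0], [-1, 0, 0, 4, 0], [-1, 0, 0, 4, 0], [-1, 0, 0, 3, 0], [-1, 0, 1, 2, 0], [-1, 0, 2, 1, 0]]]}}

```text
time_s: 33.55
tcp_pos: [0.5885, -0.3124, 0.2899]
eef_rot: [-180.0, -0.0, -19.1]
contact_force: [0.3, -0.3, -2.0]
gripper_width: 0.0516
gripper_force: 20.0
```

>>> {"method": "jog_arm", "body": {"deltas": [[[-1, 0, 3, 0, 0], [-1, 0, 4, 0, 0], [-1, 0, 4, 0, 0], [-1, 0, 4, 0, 0], [-1, 0, 4, 0, 0], [-1, 0, 4, 0, 0], [-1, -0.3, 4, 0, 0], [-1, -0.5, 4, 0, 0]]]}}

```text
time_s: 34.55
tcp_pos: [0.5792, -0.0006, 0.2879]
eef_rot: [180.0, 0.1, -19.0]
contact_force: [0.0, -0.5, -1.2]
gripper_width: 0.0515
gripper_force: 20.0
```

>>> {"method": "jog_arm", "body": {"deltas": [[[-1, -0.6, 4, 0, 0], [-1, -0.6, 3.5, 0, 0], [-1, -0.5, 2.5, 0, 0], [-1, -0.2, 1.5, -2, 0], [-1, 0, 0.7, -3, 0], [-1, 0, 0, -4, 0], [-1, 0, 0, -4, 0], [-1, 0, 0, -3, 0]]]}}

```text
time_s: 35.55
tcp_pos: [0.5593, 0.1194, 0.1264]
eef_rot: [179.9, 0.1, -19.0]
contact_force: [-0.9, 0.4, -1.9]
gripper_width: 0.0515
gripper_force: 20.0
```

>>> {"method": "jog_arm", "body": {"deltas": [[[-1, 0, 0, -1, 0], [-1, 0, 0, -0.7, 0], [-1, 0, 0, -0.4, 0], [-1, 0, 0, -0.2, 0], [-1, 0, 0, -0.1, 0], [-1, 0, 0, 0, 0]]]}}

```text
time_s: 36.3
tcp_pos: [0.5617, 0.1189, 0.1052]
eef_rot: [-180.0, -0.0, -19.1]
contact_force: [0.0, 0.6, -2.0]
gripper_width: 0.0517
gripper_force: 20.0
```

>>> {"method": "jog_arm", "body": {"deltas": [[[-1, 0, 0, -0.05, 0], [-1, 0, 0, 0, 0]]]}}

```text
time_s: 36.55
tcp_pos: [0.5615, 0.1189, 0.1044]
eef_rot: [-180.0, -0.0, -19.1]
contact_force: [0.2, 0.3, -1.2]
gripper_width: 0.0514
gripper_force: 20.0
```

>>> {"method": "jog_arm", "body": {"deltas": [[[-1, 0, 0, -0.05, 0], [-1, 0, 0, -0.05, 0], [-1, 0, 0, 0, 0]]]}}

```text
time_s: 36.92
tcp_pos: [0.5615, 0.1189, 0.1033]
eef_rot: [180.0, 0.0, -19.1]
contact_force: [-0.2, -0.7, -1.8]
gripper_width: 0.0511
gripper_force: 20.0
```

>>> {"method": "jog_arm", "body": {"deltas": [[[-1, 0, 0, -0.05, 0], [-1, 0, 0, 0, 0]]]}}

```text
time_s: 37.17
tcp_pos: [0.5616, 0.1189, 0.103]
eef_rot: [-180.0, -0.0, -19.1]
contact_force: [0.5, -0.2, -1.2]
gripper_width: 0.0518
gripper_force: 20.0
```

>>> {"method": "jog_arm", "body": {"deltas": [[[-1, 0, 0, -0.05, 0], [-1, 0, 0, 0, 0]]]}}

```text
time_s: 37.42
tcp_pos: [0.5619, 0.1188, 0.1029]
eef_rot: [-180.0, -0.0, -19.1]
contact_force: [-0.3, -1.5, 3.5]
gripper_width: 0.0516
gripper_force: 20.0
```

>>> {"method": "jog_arm", "body": {"deltas": [[[-1, 0, 0, -0.05, 0], [-1, 0, 0, 0, 0]]]}}

```text
time_s: 37.67
tcp_pos: [0.5621, 0.1188, 0.1028]
eef_rot: [-180.0, -0.1, -19.0]
contact_force: [-0.4, -2.4, 8.5]
gripper_width: 0.0518
gripper_force: 20.1
```

>>> {"method": "jog_arm", "body": {"deltas": [[[-1, 0, 0, 0.05, 0], [1, 0, 0, 0, 0], [1, 0, 0, 0, 0], [1, 0, 0, 0, 0], [1, 0, 0, 1, 0], [1, 0, 0, 4, 0], [1, 0, 0, 5, 0], [1, 0, 0, 5, 0]]]}}

```text
time_s: 38.67
tcp_pos: [0.5614, 0.1188, 0.2546]
eef_rot: [-180.0, -0.0, -19.1]
contact_force: [0.6, 0.4, -0.3]
gripper_width: 0.0873
gripper_force: 0.0
```

>>> {"method": "jog_arm", "body": {"deltas": [[[1, 0, -2, 2, 0], [1, 0.5, -4, 1, 0], [1, 0.5, -5, 0, 0], [1, 0.5, -5, 0, 0], [1, 0, -5, 0, 0], [1, 0, -5, 0, 0], [1, 0, -5, 0, 0], [1, 0, -5, 0, 0]]]}}

```text
time_s: 39.67
tcp_pos: [0.5764, -0.2427, 0.2833]
eef_rot: [-180.0, -0.1, -19.1]
contact_force: [0.7, -0.1, -0.8]
gripper_width: 0.0873
gripper_force: 0.0
```

>>> {"method": "jog_arm", "body": {"deltas": [[[1, 0, -4, 0, 0], [1, 0, -4, 0, 0], [1, 0, -2, 0, 0], [1, 0, 0, 0, 0]]]}}

```text
time_s: 40.17
tcp_pos: [0.5763, -0.342, 0.2822]
eef_rot: [-180.0, 0.0, -19.2]
contact_force: [-0.1, 0.1, 0.2]
gripper_width: 0.0873
gripper_force: 0.0
```

Run:
```python
from h import *
import cv2
t=r.capture("top");s=r.capture("side")
cv2.imwrite("pics/e1.png",cv2.resize(t[140:320,140:420],(800,514),interpolation=2))
cv2.imwrite("pics/e2.png",s)
```

```text
(no output)
```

View pics/e1.png

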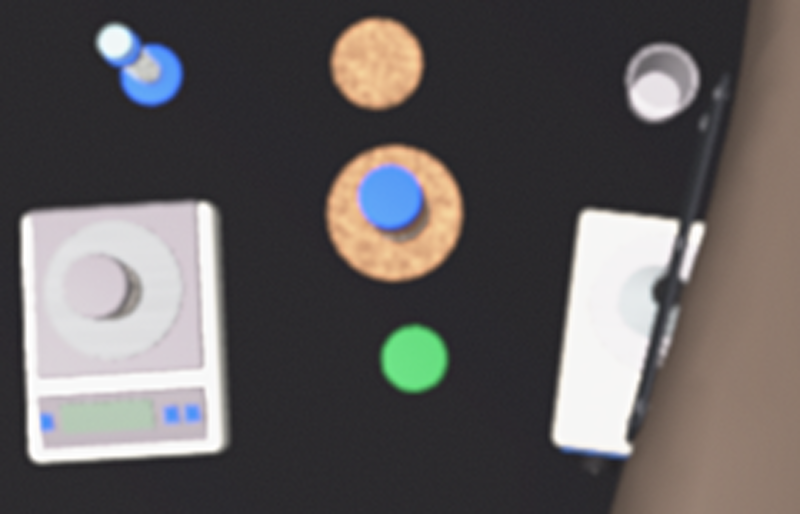

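View pics/e2.png

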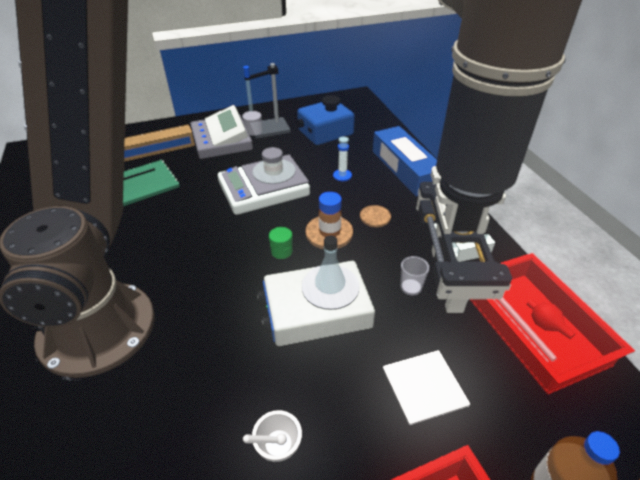

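Run:
```python
from h import *
f=lambda x,y,z:at("top",140+x/2.857-.3,140+y/2.857-.3,z)
print("lid",f(97,286,.118),"pan",f(113,290,.06),"cap",f(391,196,.118),"mat",f(395,213,.012))
```

```text
lid [0.48   0.3546 0.118 ] pan [0.4813 0.3579 0.06  ] cap [0.5614 0.1134 0.118 ] mat [0.5614 0.1193 0.012 ]
```

Everything stands upright on its plate: jar about 3 mm from the pan centre, bottle about 5 mm from the mat centre, and the flask about 3 mm off on the stirrer. The mortar, cylinder and beaker are where they were.

```bash
python3 -c "
from plant import r
print(r.close_job())"
```

```text
the job is handed in; nothing more can be done
None
```

I moved the flask to the stirrer, the bottle (by way of the tile) to the cork mat and the jar to the balance, all upright and within about 6 mm of centre, with everything let go and the job handed in at about 40 s.

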